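# Set the ball dispenser's cap and tip out the gauge balls

### The job

Two 14 mm steel balls are in the clear jar of the tipping dispenser. While the jar is upright, turn its cap so that the middle-sized of the three holes, the smallest one the balls can pass, is at the spout (over the steel tab). Then swing the handle all the way over to tip the jar, so that both balls run out through that hole and come to rest in the tray below; the cap stays at that hole.

Things in the scene. Friction and masses are not known exactly. Their poses are not given: they have to be found in the camera images.
- dial (a joint): angle of the light grey round cap (108 mm across, 5 mm thick) on the clear jar, rad, growing anticlockwise from above. Its three holes have centres 31.5 mm from its axis: at 0 the 35 mm hole is at the spout, at 1.19 the 28 mm hole, at 2.07 the 10 mm hole. Starts between -0.2 and 0.45, range -0.6 to 2.6, takes 0.05 N m, stays where left
- knob (a point): point on the cap's axis, 18 mm above the cap's face, 12 mm below the top of the knob: a black upright bar fixed on the cap, 12 mm thick (along this frame's x), 32 mm long (y), 30 mm high. 198 mm above the table with the jar upright; then z is up, and x points to the 35 mm hole (to the spout when joint dial is 0)
- tip (a joint): tip of the jar, rad: 0 upright (start), up to a stop at 2.27 (cap facing aside and down over the tray; the balls run out near the stop). It tips about a level axis along point handle's x, through the point y = +81.6, z = -38 mm in that frame with the jar upright (130 mm above the table). The handle moves it with about 6 N; it stays where left
- handle (a point): centre of the black round bar handle, 13 mm thick, 66 mm long (along this frame's x, free 28 mm to either side), beside the jar on the robot's side. The frame turns with the jar; upright, z is up and y points level to the spout, the way it tips. It swings on a 90 mm radius, from 65 degrees before the top, over the top, to 65 degrees beyond it
- tray (a point): centre of the inner floor of the grey catch tray, fixed on the dispenser's base under the spout side, 12 mm above the table. Inside 96 mm (x) by 142 mm (y), walls 28 mm high; y points the way the jar tips
- ball1_center (a point): centre of a 14 mm steel ball, at the start lying on the floor of the jar
- ball2_center (a point): centre of the other 14 mm steel ball, at the start lying on the floor of the jar

How it is judged:
On the way:
1. the cap stands with the 28 mm hole at the spout, the jar still upright (value of joint dial between 1.015 and 1.365 rad and value of joint tip below 0.25 rad), for 0.2 s.
At the end, for the whole second after the job is handed in: both balls lie at rest in the tray, and the cap is still within 10 degrees (0.175 rad) of the 28 mm hole at the spout (joint dial 1.19) (value of joint dial between 1.015 and 1.365 rad and x of ball1_center in the frame of tray between -0.05 and 0.05 m and y of ball1_center in the frame of tray between -0.073 and 0.073 m and z of ball1_center in the frame of tray between -0.004 and 0.025 m and x of ball2_center in the frame of tray between -0.05 and 0.05 m and y of ball2_center in the frame of tray between -0.073 and 0.073 m and z of ball2_center in the frame of tray between -0.004 and 0.025 m and linear speed of each of ball1, ball2 below 0.03 m/s); the robot touches nothing.
It fails at once if the jar is tipped beyond 0.9 rad while the cap is more than 10 degrees from the 28 mm hole (value of joint tip above 0.9 rad and not (value of joint dial between 1.015 and 1.365 rad)).
It also fails if it takes over 51 s, if anything falls off the work surface, if the arm or the gripper's body presses on something with over 40 N, if the wrist force passes 120 N, or if a joint passes its speed limit or range.

### The arm

A 7-joint arm with a two-finger parallel gripper is mounted at the origin on the work surface. World frame = base frame: x ahead of the robot, y to its left, z up, the work surface at z = 0. Lengths are in m, angles in rad, forces in N, time in s.
With the tool pointing down it reaches from about 0.425 to 0.875 m from the base axis. Payload 4.7 kg.
Tool frame: the origin (TCP) lies at the very end of the fingers, on their centre line; the grasp point (between the pads) lies 19 mm behind it; z points along the fingers, y is the line along which they close (so a half turn about z gives the same grasp; the last joint's range is limited). The gripper opens to 87 mm and grips with 3 to 60 N. Pads are 19 mm wide; open, the fingers measure 117 mm over their backs; the gripper's body (75 mm by 190 mm) begins 51 mm behind the grasp point.
Start: joints at [-1.227, 0.321, -0.07, 1.45, 0.023, 1.371, -0.057], TCP at [0.211, 0.615, 0.188] pointing down, gripper open.
Joint ranges: [-2.86, 2.86], [-0.3, 2.09], [-1.38, 1.24], [0.06, 2.45], [-1.56, 4.7], [0.09, 2.05], [-2.69, 2.69]. Speed limits (rad/s): [2.57, 2.57, 3.14, 3.14, 3.14, 3.14, 3.14].

### API

Orientations are given as a rotation vector (axis times angle).
In Python, from bench import ctrl gives the robot as it stands.
- The arm moves only by the shell command python3 -m jog 'ROWS' [FORCE]. ROWS is JSON, a list that holds one entry, the list of rows, each a list of 7 numbers: the shift along the tool's x, y, z in mm, then the turn, a rotation vector about the tool's x, y, z in degrees, then the finger opening in mm, from 0 to 87. A call has 1 to 10 rows; each row is the pose to reach, as a shift and turn from the pose commanded when the call began, along the tool's axes at that moment; what a row does not reach only later rows make up. A row lasts 1/10 s, in which the tool goes at most 50 mm and 8.59 degrees, less where a joint would pass 70% of its speed; a pose out of reach is approached as far as the arm can. A call with a gripper value outside its range is refused whole. The fingers move at their own pace and stop on an object; FORCE is the grip in N (left out, the last holds). Time passes only in rows, so rows that repeat a pose let the fingers close. It gives the time, the measured TCP pose, the force, the opening and the grip force at its end, in the units of the state.
- ctrl.get_state(): the state, without advancing time (a new reading comes with each control period).
- ctrl.get_image(name): name is "scene" or "top" or "wrist"; returns a dict with "image" (480x640x3 uint8, red, green, blue), "depth" (480x640 float32, m along the optical axis (not along the pixel's ray), 0 where there is no reading), "fov_y" (degrees; the focal length in pixels is half the picture's height over the tangent of half this angle, whatever the lens; pixels are square), "cx", "cy" (the principal point, pixels), "k1" (the pictures are not rectified: a ray, as slopes to the right and down, at radius r is drawn at 1 + k1 r^2 times it, then the intrinsics apply), "rvec" (rotation vector, rad) and "tvec" (3), from world to camera coordinates, as OpenCV has them. Camera axes: x right, y down, z forward; pixel columns grow to the right and rows downward; lengths in m; the calibration is good to about 2 mm. A picture is of the moment at which its call begins.
- ctrl.close_job(): hands the job in; it is judged then, once.
The state is a dict: "time": time; "joint_positions": joint angles; "qd": joint speeds; "joint_torque": joint torques, N m; "position": TCP position; "tool_rot": TCP orientation; "ft_force": force on the tool from outside, world axes, zero at the start; "torque": the same for the moment, N m; "grip_width": opening from 0.0 (shut) to 1.0 (fully open); "grip_force": force on a finger pad.
Only numpy, scipy, OpenCV 4.12 (cv2) and the standard library are available. Lean on these libraries where they do the work, as an engineer would, in place of code of your own. Each camera call takes 0.05 s, during which the arm holds its last target. There are 200 camera calls.

## Working session

There is one attempt and no reset: what is moved stays moved. The work goes in short steps, Python scripts to look and compute and a shell command to move; the robot and the scene stay as the last step left them, time stands still between calls to the robot, and variables do not carry over. Pictures are saved under pics/ and viewed, at most 10 in all, crops included, and the job is handed in when it is done.

```bash
mkdir -p pics; ls
python3 - <<'E'
from bench import ctrl
import cv2,pickle,numpy as np
s=ctrl.get_state();print(s)
d={}
for n in("scene","top"):
    d[n]=ctrl.get_image(n);cv2.imwrite(f"pics/{n}0.png",d[n]["image"][:,:,::-1])
    print(n,{k:v for k,v in d[n].items() if k not in("image","depth")})
pickle.dump(d,open("d0.pkl","wb"))
E
```

```text
pics
{'time': 0.0, 'joint_positions': array([-1.22688875,  0.32183584, -0.07010559,  1.45168587,  0.02262894,
        1.37079362, -0.05690795]), 'qd': array([ 1.80067035e-03, -7.61902080e-04,  4.32824156e-04,  1.09688690e-03,
       -6.95747847e-05, -4.77551754e-04,  5.59303017e-04]), 'joint_torque': array([ 3.20015688e-04, -4.91300368e+01, -4.03867643e-01, -3.12523770e+01,
       -6.38387399e-02,  4.35626437e-02,  1.38022688e-04]), 'position': array([0.21035627, 0.61436029, 0.18734796]), 'tool_rot': array([-5.15607930e-01, -3.09878982e+00,  3.02357315e-03]), 'ft_force': array([ 0.57948176, -0.29728188,  0.64626862]), 'torque': array([-0.03072146,  0.00213799,  0.00073828]), 'grip_force': 0.0, 'grip_width': 0.997809381334946}
scene {'fov_y': 46.94045535268975, 'cx': 318.71327815642854, 'cy': 245.54231065972672, 'k1': -0.15758686379312953, 'rvec': array([ 2.19188787,  0.76153125, -0.31846805]), 'tvec': array([-0.46403748, -0.12600481,  1.04874817])}
top {'fov_y': 43.39826129154636, 'cx': 309.9191595729393, 'cy': 244.9745457535416, 'k1': -0.16520655520330962, 'rvec': array([ 2.16803999, -2.23067659,  0.04159452]), 'tvec': array([0.01906258, 0.56381481, 0.97157182])}
```

View pics/scene0.png

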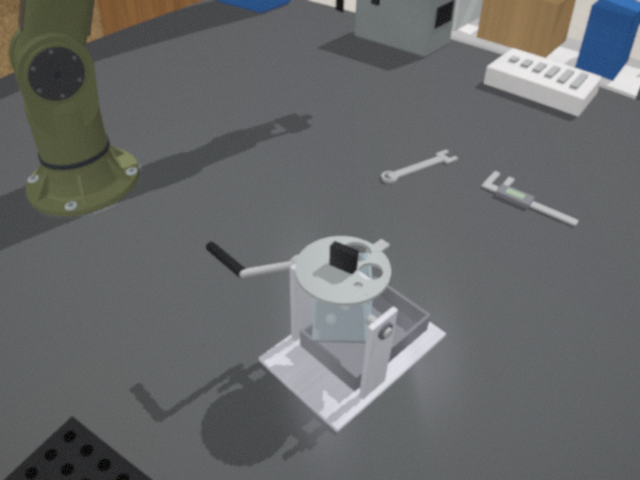

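View pics/top0.png

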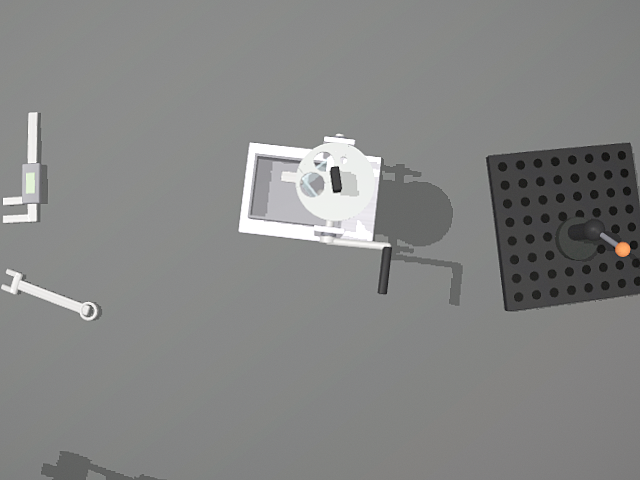

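The top view shows the cap centred at about (335,181) and the black knob at (336,180). The handle bar runs from (387,248) to (382,293), the tray is to the left, and the spout tab is near (290,176). The large hole is at about (311,184).

```bash
cat > h.py <<'E'
import numpy as np,cv2
from scipy.spatial.transform import Rotation as R
def cloud(d):
    h,w=d["depth"].shape;f=h/2/np.tan(np.radians(d["fov_y"]/2))
    u,v=np.meshgrid(np.arange(w),np.arange(h))
    p=np.stack([u,v],-1).reshape(-1,1,2).astype(np.float64)
    K=np.array([[f,0,d["cx"]],[0,f,d["cy"]],[0,0,1]])
    r=cv2.undistortPointsIter(p,K,np.array([d["k1"],0,0,0.]),None,None,(3,50,1e-9)).reshape(h,w,2)
    c=np.dstack([r,np.ones((h,w))])*d["depth"][...,None]
    return (c-d["tvec"])@R.from_rotvec(d["rvec"]).as_matrix()
def blob(P,m):
    q=P[m];c=q.mean(0);t=q[:,:2]-np.median(q[:,:2],0);_,s,V=np.linalg.svd(t,full_matrices=False)
    a=(q[:,:2]-c[:2])@V.T
    mid=c[:2]+((a.max(0)+a.min(0))/2)@V
    return dict(n=len(q),mid=mid.round(4),z=np.percentile(q[:,2],[5,50,95]).round(4),size=np.ptp(a,0).round(4),ang=np.degrees(np.arctan2(V[0,1],V[0,0])).round(1))
E
python3 - <<'E'
import pickle;from h import *
d=pickle.load(open("d0.pkl","rb"))
for n in d:
    P=cloud(d[n]);I=d[n]["image"].astype(int);z=P[...,2];dark=I.max(2)<50
    cap0=(z>.170)&(z<.186)&(I.min(2)>120)
    m=np.zeros_like(dark)
    if n=="top":
        m[100:240,280:400]=1;h=np.zeros_like(dark);h[245:300,370:400]=1
    else:
        m[230:290,310:380]=1;h=np.zeros_like(dark);h[235:280,200:245]=1
    print(n,"knobtop",blob(P,m&dark&(z>.2)),"\n knob",blob(P,m&dark&(z>.185)),"\n handle",blob(P,h&dark&(z>.12)))
    c=cap0&(P[...,0]>.3);
    pts=P[c][:,:2].astype(np.float32);print(" cap",cv2.minEnclosingCircle(pts),np.median(z[c]))
    if n=="top":
        for uv in[(311,184),(323,158),(344,160),(290,176),(250,145),(382,158),(376,240),(239,232),(340,137),(385,250)]:print(uv,P[uv[1],uv[0]].round(4))
E
```

```text
scene knobtop {'n': 218, 'mid': array([ 0.7661, -0.2172]), 'z': array([0.2007, 0.2068, 0.2112]), 'size': array([0.4505, 0.0269]), 'ang': np.float64(-56.5)} 
 knob {'n': 416, 'mid': array([ 0.7672, -0.2164]), 'z': array([0.1876, 0.2007, 0.2107]), 'size': array([0.4505, 0.0269]), 'ang': np.float64(-56.2)} 
 handle {'n': 300, 'mid': array([ 0.6969, -0.2384]), 'z': array([0.1698, 0.1735, 0.1757]), 'size': array([0.504 , 0.0809]), 'ang': np.float64(-31.7)}
 cap ((0.60628342628479, -0.03225776180624962), 0.09029136598110199) 0.18043423182742171
top knobtop {'n': 49, 'mid': array([ 0.6421, -0.0337]), 'z': array([0.2035, 0.2099, 0.211 ]), 'size': array([0.0312, 0.0121]), 'ang': np.float64(-177.5)} 
 knob {'n': 50, 'mid': array([ 0.6421, -0.0336]), 'z': array([0.2023, 0.2098, 0.211 ]), 'size': array([0.0312, 0.0119]), 'ang': np.float64(-176.7)} 
 handle {'n': 62, 'mid': array([ 0.5205, -0.0994]), 'z': array([0.1702, 0.1724, 0.1754]), 'size': array([0.0628, 0.0108]), 'ang': np.float64(173.7)}
 cap ((0.6075553894042969, -0.03500290960073471), 0.09014487266540527) 0.17994362451163842
(311, 184) [ 0.6529 -0.0014  0.0899]
(323, 158) [ 0.7057 -0.0225  0.0169]
(344, 160) [ 0.6729 -0.0474  0.1742]
(290, 176) [0.6528 0.0272 0.1744]
(250, 145) [0.7331 0.0977 0.007 ]
(382, 158) [ 0.7071 -0.1218 -0.0043]
(376, 240) [ 5.697e-01 -1.063e-01  3.000e-04]
(239, 232) [ 0.5895  0.1199 -0.0011]
(340, 137) [ 0.7123 -0.0447  0.142 ]
(385, 250) [ 0.5478 -0.0994  0.1739]
```

```bash
cat >> h.py <<'E'
def go(pos,yaw):
    """row from present pose to world pos, tool down, tool y at world heading yaw (deg)"""
    from bench import ctrl
    s=ctrl.get_state();A=R.from_rotvec(s["tool_rot"]).as_matrix()
    y=np.array([np.cos(np.radians(yaw)),np.sin(np.radians(yaw)),0]);z=np.array([0,0,-1.])
    B=np.c_[np.cross(y,z),y,z]
    print("t",s["time"],"pos",s["position"].round(4),"row",(A.T@(np.array(pos)-s["position"])*1e3).round(1),np.degrees(R.from_matrix(A.T@B).as_rotvec()).round(1))
E
python3 -m jog '[[[-619,-473,-83,0,0,85,87],[-619,-473,-83,0,0,85,87],[-619,-473,-83,0,0,85,87],[-619,-473,-83,0,0,85,87],[-619,-473,-83,0,0,85,87],[-619,-473,-83,0,0,85,87],[-619,-473,-83,0,0,85,87],[-619,-473,-83,0,0,85,87],[-619,-473,-83,0,0,85,87],[-619,-473,-83,0,0,85,87]]]'
python3 -c "
from h import go;go((.642,-.034,.27),-87)"
```

```text
time: 1.1
position: [0.4871, 0.1995, 0.2415]
tool_rot: [-2.479, -1.929, -0.0]
ft_force: [0.8, 0.3, 0.0]
grip_width: 1.0
grip_force: 0.0
t 1.1 pos [0.4871 0.1995 0.2415] row [-188.3  207.5  -28.6] [-0.  -0.  72.8]
```

```bash
python3 -m jog '[[[-188,207,-29,0,0,73,87],[-188,207,-29,0,0,73,87],[-188,207,-29,0,0,73,87],[-188,207,-29,0,0,73,87],[-188,207,-29,0,0,73,87],[-188,207,-29,0,0,73,87],[-188,207,-29,0,0,73,87],[-188,207,-29,0,0,73,87],[-188,207,-29,0,0,73,87],[-188,207,-29,0,0,73,87]]]'
python3 - <<'E'
from h import *;from bench import ctrl;import pickle
d=ctrl.get_image("wrist");pickle.dump(d,open("w1.pkl","wb"));cv2.imwrite("pics/w1.png",d["image"][:,:,::-1])
P=cloud(d);I=d["image"].astype(int);z=P[...,2];dark=(I.max(2)<60)&(np.hypot(P[...,0]-.642,P[...,1]+.034)<.03)
print(blob(P,dark&(z>.2)))
go((.642,-.034,.186),-87)
c=(z>.176)&(z<.184)&(np.hypot(P[...,0]-.642,P[...,1]+.034)<.07)
np.save("c.npy",P[c]);print(c.sum(),P[c][:,:2].min(0),P[c][:,:2].max(0))
E
```

```text
time: 2.1
position: [0.6421, -0.0308, 0.2698]
tool_rot: [3.14, 0.085, -0.002]
ft_force: [-0.7, 0.7, -0.5]
grip_width: 1.002
grip_force: 0.0
{'n': 12728, 'mid': array([ 0.6653, -0.0356]), 'z': array([0.4084, 0.4164, 0.4229]), 'size': array([0.0417, 0.0104]), 'ang': np.float64(-90.4)}
t 2.15 pos [ 0.6421 -0.0306  0.2699] row [-0.2  3.4 83.9] [0.  0.1 0.2]
10280 [ 0.58750647 -0.08618618] [0.69576845 0.03525869]
```

View pics/w1.png

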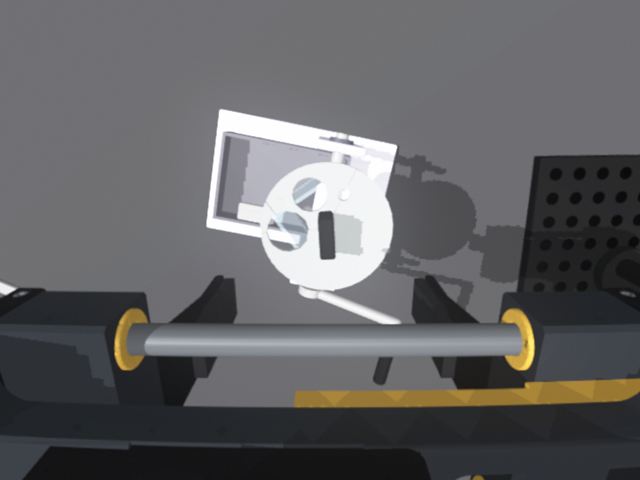

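The wrist view shows the knob at about (326,235), the 35 mm hole at (288,230), the 28 mm hole at (309,193) and the 10 mm hole at (344,195). The cap is near its zero. I'll refine the knob, holes and base angle from the same image.

Run:
```python
from h import *;import pickle
d=pickle.load(open("w1.pkl","rb"));P=cloud(d);I=d["image"].astype(int);z=P[...,2]
r=np.hypot(P[...,0]-.6416,P[...,1]+.0322)
print("knob",blob(P,(I.max(2)<70)&(r<.03)&(z>.203)&(z<.216)))
# hole centres: pixel blobs of non-cap inside the cap -> ray at z=.18
D=R.from_rotvec(d["rvec"]).as_matrix();C=-D.T@d["tvec"]
Q=C+(P-C)*((.18-C[2])/(z-C[2]))[...,None]
rq=np.hypot(Q[...,0]-.6416,Q[...,1]+.0322)
m=((rq<.051)&(rq>.01)&(z<.172)).astype(np.uint8)
n,l,st,ce=cv2.connectedComponentsWithStats(m)
for i in range(1,n):
    if st[i,4]>30:
        q=Q[l==i][:,:2];c,rad=cv2.minEnclosingCircle(q.astype(np.float32));print(st[i],np.round(c,4),round(rad,4),"ang",np.degrees(np.arctan2(c[1]+.0322,c[0]-.6416)))
# tray rim / tab
h=(I.max(2)<60)&(abs(z-.172)<.01)&(P[...,1]<-.06)&(P[...,0]<.57);print("handle",blob(P,h))
t=(z>.17)&(z<.182)&(r>.057)&(r<.08)&(P[...,1]>0);print("tab",blob(P,t))
b=(z>-.003)&(z<.012)&(I.min(2)>200)&(r<.25);print("base",b.sum(),cv2.minAreaRect(P[b][:,:2].astype(np.float32)))
```

```text
h.py:12: RuntimeWarning: Mean of empty slice.
  q=P[m];c=q.mean(0);t=q[:,:2]-np.median(q[:,:2],0);_,s,V=np.linalg.svd(t,full_matrices=False)
  ret = um.true_divide(
  return _methods._mean(a, axis=axis, dtype=dtype,
Traceback (most recent call last):
  File "h.py", line 14, in blob
    mid=c[:2]+((a.max(0)+a.min(0))/2)@V
                ~~~~~^^^
ValueError: zero-size array to reduction operation maximum which has no identity
```

Run:
```python
from h import *;import pickle
d=pickle.load(open("w1.pkl","rb"));P=cloud(d);I=d["image"].astype(int);z=P[...,2]
print(d["tvec"],d["rvec"],d["depth"][230,326],P[230,326],I[230,326],P[260,370],P[225,230],P[365,385])
C=-R.from_rotvec(d["rvec"]).as_matrix().T@d["tvec"];print(C)
f=np.where(d["depth"]>0,1,0)
Q0=C+(P-C)*((.18-C[2])/(z-C[2]))[...,None]
box=np.zeros(z.shape,bool);box[205:265,312:342]=1
k=box&(I.max(2)<60);print("knob",k.sum(),cv2.minAreaRect(np.argwhere(k)[:,::-1].astype(np.float32)),np.nanpercentile(z[k],[5,50,95]))
k2=k&(z>.195)&(z<.22);print(k2.sum()); 
if k2.sum(): print(blob(P,k2))
c0=np.array([.6416,-.0322]);rq=np.hypot(Q0[...,0]-c0[0],Q0[...,1]-c0[1])
m=((rq<.051)&(rq>.01)&(z<.172)).astype(np.uint8)
n,l,st,ce=cv2.connectedComponentsWithStats(m)
for i in range(1,n):
    if st[i,4]>30:
        q=Q0[l==i][:,:2];c,rad=cv2.minEnclosingCircle(q.astype(np.float32));print(st[i],np.round(c,4),round(rad,4),"ang",np.degrees(np.arctan2(c[1]-c0[1],c[0]-c0[0])))
h=np.zeros(z.shape,bool);h[340:390,370:400]=1;h&=(I.max(2)<60);print("hz",np.nanpercentile(z[h],[5,50,95]))
b=(z>-.003)&(z<.012)&(I.min(2)>200)&(rq<.3);print("base",b.sum(),cv2.minAreaRect(P[b][:,:2].astype(np.float32)))
```

```text
[-0.06518386  0.55349674  0.65409871] [-2.11546727  2.00476211  0.29565008] 0.26635763 [ 0.6491236  -0.03193479  0.21008615] [80 82 86] [ 0.61675819 -0.07080508  0.18059916] [0.59284878 0.08910957 0.00963412] [ 0.51057394 -0.09549458  0.175683  ]
[ 0.72119889 -0.02651483  0.46649955]
knob 0 ((0.0, 0.0), (0.0, 0.0), 0.0) nan
0
[292 177  29  23 363] [ 0.6727 -0.0156] 0.0127 ang 28.03960847466271
[296 190  20  21 203] [ 0.6656 -0.0161] 0.0096 ang 33.84595510963992
[ 267  211   42   39 1070] [ 0.639  -0.0011] 0.0169 ang 94.82097344321694
hz [0.17072372 0.17405709 0.17538863]
base 4859 ((0.6120133399963379, 0.15839062631130219), (0.23962999880313873, 0.5612202882766724), 4.1080732345581055)<stdin>:6: RuntimeWarning: divide by zero encountered in divide
<stdin>:6: RuntimeWarning: invalid value encountered in multiply
  return np.nanmean(a, axis, out=out, keepdims=keepdims)
```

```bash
python3 -m jog '[[[0,2,40,0,0,-1,60],[0,2,70,0,0,-1,60],[0,2,84,0,0,-1,60],[0,2,84,0,0,-1,60],[0,2,84,0,0,-1,0],[0,2,84,0,0,-1,0],[0,2,84,0,0,-1,0],[0,2,84,0,0,-1,0],[0,2,84,0,0,-1,0],[0,2,84,0,0,-1,0]]]' 20
python3 -c "
from h import go;go((.642,-.033,.186),-27.3)"
```

```text
time: 3.15
position: [0.6425, -0.0327, 0.1867]
tool_rot: [-3.139, -0.113, -0.001]
ft_force: [0.1, -0.2, 0.1]
grip_width: 0.231
grip_force: 0.0
t 3.15 pos [ 0.6425 -0.0327  0.1867] row [-0.6  0.2  0.7] [  0.   -0.  -58.6]
```

```bash
python3 -m jog '[[[0,0,0,0,0,0,0],[0,0,0,0,0,0,0],[0,0,0,0,0,0,0],[0,0,0,0,0,0,0]]]' 20
python3 -m jog '[[[0,0,0,0,0,-3,0],[0,0,0,0,0,-9,0],[0,0,0,0,0,-16,0],[0,0,0,0,0,-23,0],[0,0,0,0,0,-30,0],[0,0,0,0,0,-37,0],[0,0,0,0,0,-44,0],[0,0,0,0,0,-51,0],[0,0,0,0,0,-56,0],[0,0,0,0,0,-59,0]]]'
python3 -m jog '[[[0,0,0,0,0,0,0],[0,0,0,0,0,0,0],[0,0,0,0,0,0,0]]]'
python3 -c "
from h import go;go((.642,-.033,.186),-27.3)"
```

```text
time: 3.55
position: [0.6424, -0.0328, 0.1864]
tool_rot: [-3.14, -0.112, 0.0]
ft_force: [0.6, -0.3, -0.3]
grip_width: 0.006
grip_force: 0.0
time: 4.55
position: [0.6424, -0.0328, 0.1864]
tool_rot: [-2.675, -1.648, -0.0]
ft_force: [0.2, 0.1, 0.4]
grip_width: 0.006
grip_force: 0.0
time: 4.85
position: [0.6424, -0.0328, 0.1864]
tool_rot: [-2.678, -1.643, -0.0]
ft_force: [-0.2, 0.1, 0.0]
grip_width: 0.005
grip_force: 0.0
t 4.85 pos [ 0.6424 -0.0328  0.1864] row [-0.4 -0.3  0.4] [ 0.  -0.   0.3]
```

The fingers closed fully without the knob between them, so I'll look before going on.

Run:
```python
from h import *;from bench import ctrl;import pickle
a=ctrl.get_image("scene");b=ctrl.get_image("top");w=ctrl.get_image("wrist");pickle.dump((a,b,w),open("d2.pkl","wb"))
z=lambda i,u,v,f:cv2.resize(i["image"][v:v+160,u:u+200,::-1],None,fx=f,fy=f,interpolation=cv2.INTER_CUBIC)
w_=cv2.resize(w["image"][:,:,::-1],(400,300))
cv2.imwrite("pics/e2.png",np.vstack([np.hstack([z(a,250,200,2)[:300],z(b,240,110,2)[:300]]),np.hstack([w_,w_*0])]))
```

```text
(no output)
```

View pics/e2.png

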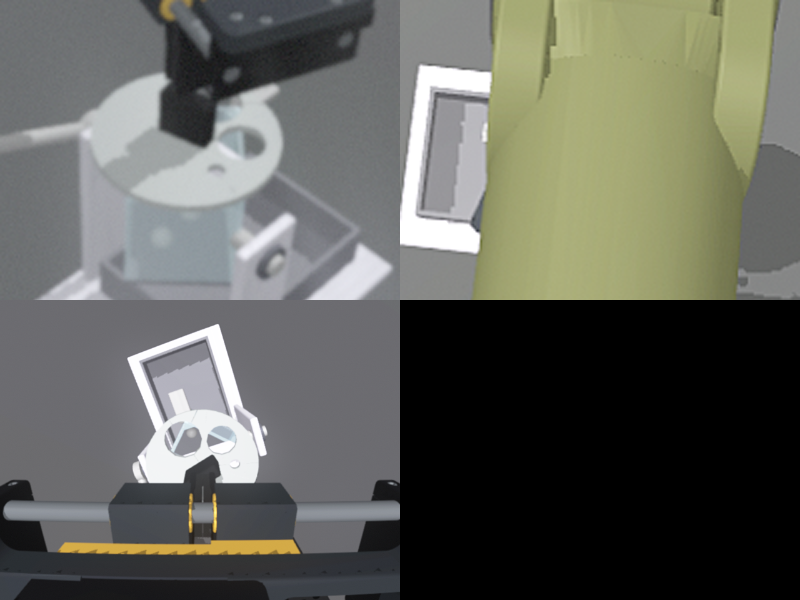

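Run:
```python
from h import *;import pickle
from bench import ctrl
def proj(d,p):
    f=240/np.tan(np.radians(d["fov_y"]/2));K=np.array([[f,0,d["cx"]],[0,f,d["cy"]],[0,0,1]])
    return cv2.projectPoints(np.array([p],float),d["rvec"],d["tvec"],K,np.array([d["k1"],0,0,0]))[0].ravel().round()
a,b,w=pickle.load(open("d2.pkl","rb"));w1=pickle.load(open("w1.pkl","rb"))
print("TCP w1",proj(w1,(.642,-.0306,.27)),"pads",proj(w1,(.642,-.074,.27)),proj(w1,(.642,.013,.27)),"knob",proj(w1,(.642,-.033,.21)),proj(w1,(.642,-.033,.18)))
print("TCP w",proj(w,(.6424,-.0328,.1864)),"scene",proj(a,(.6424,-.0328,.1864)), "knobtop scene",proj(a,(.642,-.033,.21)))
for n,d in(("scene",a),("wrist",w)):
    P=cloud(d);I=d["image"].astype(int);z=P[...,2];r=np.hypot(P[...,0]-.642,P[...,1]+.033)
    m=(I.max(2)<110)&(r<.06)
    for lo,hi in((.185,.195),(.195,.205),(.205,.208),(.208,.213),(.213,.23),(.23,.25)):
        q=P[m&(z>lo)&(z<hi)];print(n,lo,len(q),*( (q.min(0).round(3),q.max(0).round(3)) if len(q) else ()))
P=cloud(w1);I=w1["image"].astype(int);z=P[...,2];r=np.hypot(P[...,0]-.642,P[...,1]+.033)
print("knob w1",blob(P,(I.max(2)<110)&(r<.03)&(z>.205)&(z<.215)))
```

```text
TCP w1 [324. 270.] pads [398. 273.] [248. 266.] knob [327. 239.] [327. 228.]
TCP w [324. 270.] scene [342. 264.] knobtop scene [343. 249.]
scene 0.185 176 [ 0.629 -0.039  0.185] [ 0.659 -0.027  0.195]
scene 0.195 189 [ 0.629 -0.039  0.195] [ 0.659 -0.026  0.205]
scene 0.205 58 [ 0.629 -0.039  0.205] [ 0.658 -0.025  0.208]
scene 0.208 191 [ 0.629 -0.039  0.208] [ 0.658 -0.025  0.212]
scene 0.213 122 [ 0.629 -0.046  0.22 ] [ 0.653 -0.031  0.23 ]
scene 0.23 290 [ 0.628 -0.047  0.23 ] [ 0.653 -0.03   0.25 ]
wrist 0.185 300 [ 0.627 -0.033  0.185] [ 0.658 -0.025  0.195]
wrist 0.195 323 [ 0.627 -0.033  0.195] [ 0.658 -0.025  0.205]
wrist 0.205 98 [ 0.628 -0.033  0.205] [ 0.658 -0.025  0.208]
wrist 0.208 392 [ 0.627 -0.036  0.208] [ 0.658 -0.025  0.212]
wrist 0.213 312 [ 0.639 -0.027  0.219] [ 0.655 -0.019  0.23 ]
wrist 0.23 865 [ 0.639 -0.037  0.23 ] [ 0.655 -0.018  0.25 ]
knob w1 {'n': 588, 'mid': array([ 0.6426, -0.0327]), 'z': array([0.2089, 0.2104, 0.2115]), 'size': array([0.0312, 0.0107]), 'ang': np.float64(-173.2)}
```

Run:
```python
import pickle,cv2,numpy as np
a,b,w=pickle.load(open("d2.pkl","rb"))
f=lambda i,u,v:cv2.resize(i["image"][v:v+120,u:u+100,::-1],(400,480),interpolation=cv2.INTER_CUBIC)
g=np.hstack([f(a,300,190),cv2.resize(w["image"][330:450,275:375,::-1],(400,480))])
cv2.imwrite("pics/e3.png",np.clip(g*1.8,0,255))
```

```text
[ WARN:0@0.018] global loadsave.cpp:1063 imwrite_ Unsupported depth image for selected encoder is fallbacked to CV_8U.
```

View pics/e3.png

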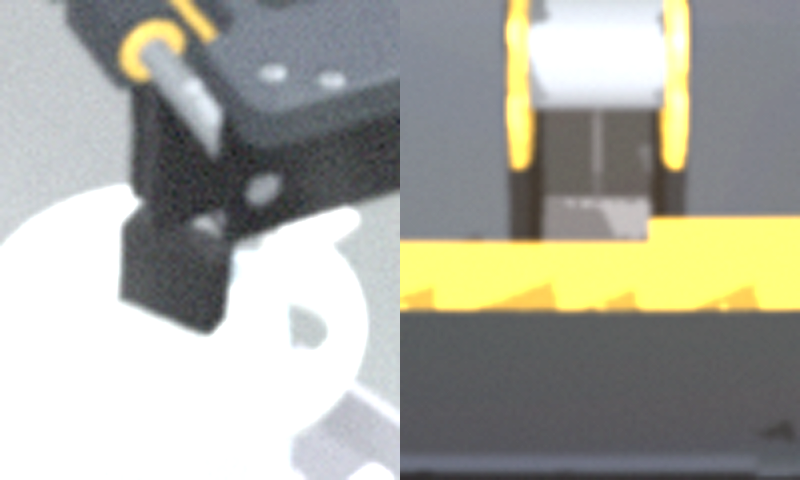

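Close up, the fingers end at about z=0.219, above the knob top (0.210), while the TCP reads 0.186. I'll check whether that offset was already there with the fingers open.

Run:
```python
from h import *;import pickle
from bench import ctrl
w1=pickle.load(open("w1.pkl","rb"));a,b,w=pickle.load(open("d2.pkl","rb"))
P=cloud(w1);z=P[...,2]
m=(z>.22)&(z<.4)&(abs(P[...,0]-.642)<.05)&(abs(P[...,1]+.03)<.1)
for lo in np.arange(.22,.40,.01):
    q=P[m&(z>=lo)&(z<lo+.01)]
    print(lo.round(3),len(q),*((q.min(0).round(3),q.max(0).round(3)) if len(q) else ()))
s=ctrl.get_state();print(s["joint_positions"].round(3),s["tool_rot"],s["joint_torque"].round(1))
P=cloud(a);z=P[...,2];r=np.hypot(P[...,0]-.642,P[...,1]+.033);q=P[(r<.03)&(z>.2135)];q=q[q[:,2].argsort()][:400];print("scene tips z",np.percentile(q[:,2],[0,2,10]),q.mean(0))
```

```text
0.22 0
0.23 0
0.24 0
0.25 0
0.26 0
0.27 0
0.28 0
0.29 0
0.3 447 [ 0.63  -0.083  0.303] [0.656 0.022 0.31 ]
0.31 823 [ 0.63  -0.083  0.31 ] [0.656 0.022 0.32 ]
0.32 911 [ 0.634 -0.083  0.32 ] [0.656 0.023 0.33 ]
0.33 829 [ 0.64  -0.086  0.33 ] [0.657 0.025 0.34 ]
0.34 968 [ 0.63  -0.087  0.34 ] [0.657 0.027 0.35 ]
0.35 1116 [ 0.628 -0.08   0.35 ] [0.651 0.026 0.36 ]
0.36 1113 [ 0.628 -0.08   0.36 ] [0.655 0.018 0.37 ]
0.37 2246 [ 0.614 -0.116  0.37 ] [0.684 0.058 0.38 ]
0.38 10472 [ 0.617 -0.114  0.38 ] [0.684 0.058 0.39 ]
0.39 31693 [ 0.628 -0.107  0.39 ] [0.684 0.051 0.4  ]
[-0.404  0.33   0.527  1.491 -0.168  1.366 -0.335] [2.67741472e+00 1.64343209e+00 8.32447439e-05] [  0.  -44.8   5.5 -30.8  -0.1   0.   -0. ]
scene tips z [0.22014435 0.22237937 0.22454578] [ 0.64394022 -0.03909083  0.23504644]
```

Both cameras agree that the real finger ends are 33 mm short of the reported TCP, in every pose. The lateral position is fine. I'll allow for this: open, turn back, go 33 mm lower and grip again.

```bash
python3 -m jog '[[[0,0,0,0,0,8,60],[0,0,0,0,0,16,60],[0,0,0,0,0,24,60],[0,0,0,0,0,32,60],[0,0,0,0,0,40,60],[0,0,0,0,0,48,60],[0,0,0,0,0,55,60],[0,0,0,0,0,58,60],[0,0,0,0,0,58,60],[0,0,0,0,0,58,60]]]'
python3 -m jog '[[[0,0,10,0,0,0,60],[0,0,20,0,0,0,60],[0,0,29,0,0,0,60],[0,0,33,0,0,0,60],[0,0,33,0,0,0,5],[0,0,33,0,0,0,5],[0,0,33,0,0,0,5],[0,0,33,0,0,0,5],[0,0,33,0,0,0,5],[0,0,33,0,0,0,5]]]' 20
python3 -m jog '[[[0,0,0,0,0,0,5],[0,0,0,0,0,0,5],[0,0,0,0,0,0,5]]]' 20
python3 -c "
from h import go;go((.642,-.033,.153),-27.3)"
```

```text
time: 6.0
position: [0.6425, -0.0327, 0.1864]
tool_rot: [-3.138, -0.142, -0.0]
ft_force: [-0.1, 0.3, -0.2]
grip_width: 0.683
grip_force: 0.0
time: 7.0
position: [0.6426, -0.0327, 0.1537]
tool_rot: [-3.138, -0.14, -0.001]
ft_force: [-1.4, 0.0, 0.5]
grip_width: 0.232
grip_force: 0.0
time: 7.3
position: [0.6425, -0.0326, 0.1535]
tool_rot: [-3.138, -0.14, -0.0]
ft_force: [-0.5, 0.3, 0.6]
grip_width: 0.139
grip_force: 20.0
t 7.3 pos [ 0.6425 -0.0326  0.1535] row [-0.5  0.4  0.5] [ -0.   -0.  -57.6]
```

Gripped now: 12 mm opening at 20 N. Next, turn the cap.

```bash
python3 -m jog '[[[0,0,0,0,0,-3,5],[0,0,0,0,0,-9,5],[0,0,0,0,0,-16,5],[0,0,0,0,0,-23,5],[0,0,0,0,0,-30,5],[0,0,0,0,0,-37,5],[0,0,0,0,0,-44,5],[0,0,0,0,0,-51,5],[0,0,0,0,0,-56,5],[0,0,0,0,0,-58,5]]]'
python3 -m jog '[[[0,0,0,0,0,0,5],[0,0,0,0,0,0,5],[0,0,0,0,0,0,50],[0,0,0,0,0,0,50],[0,0,0,0,0,0,50],[0,0,0,0,0,0,50],[0,0,-30,0,0,0,60],[0,0,-60,0,0,0,60],[0,0,-100,0,0,0,60],[0,0,-100,0,0,0,60]]]'
python3 - <<'E'
from h import *;from bench import ctrl;import pickle
d=ctrl.get_image("wrist");a=ctrl.get_image("scene");pickle.dump((d,a),open("w3.pkl","wb"))
cv2.imwrite("pics/w3.png",np.hstack([d["image"][60:360,150:550,::-1],cv2.resize(a["image"][190:440,200:450,::-1],(300,300))]))
P=cloud(d);I=d["image"].astype(int);z=P[...,2];r=np.hypot(P[...,0]-.642,P[...,1]+.0325)
print("knob",blob(P,(I.max(2)<110)&(r<.03)&(z>.205)&(z<.215)))
C=-R.from_rotvec(d["rvec"]).as_matrix().T@d["tvec"]
Q=C+(P-C)*((.18-C[2])/(z-C[2]))[...,None];c0=np.array([.642,-.0325]);rq=np.hypot(Q[...,0]-c0[0],Q[...,1]-c0[1])
n,l,st,_=cv2.connectedComponentsWithStats(((rq<.051)&(rq>.01)&(z<.172)&(z>-.01)).astype(np.uint8))
for i in range(1,n):
    if st[i,4]>30:
        c,rad=cv2.minEnclosingCircle(Q[l==i][:,:2].astype(np.float32));print(np.round(c,4),round(rad,4),np.degrees(np.arctan2(c[1]-c0[1],c[0]-c0[0])))
t=(abs(z-.174)<.007)&(r>.058)&(r<.08)&(P[...,1]>0);print("tab",blob(P,t))
go((.515,-.1,.22),84)
E
```

```text
time: 8.3
position: [0.6421, -0.032, 0.1535]
tool_rot: [-2.673, -1.647, -0.0]
ft_force: [-1.4, 1.5, 1.7]
grip_width: 0.139
grip_force: 20.0
time: 9.3
position: [0.6455, -0.0336, 0.2599]
tool_rot: [2.673, 1.64, 0.014]
ft_force: [1.2, 0.1, 1.1]
grip_width: 0.674
grip_force: 0.0
knob {'n': 631, 'mid': array([ 0.642, -0.032]), 'z': array([0.2089, 0.2103, 0.2115]), 'size': array([0.0313, 0.0103]), 'ang': np.float64(63.6)}
[ 6.445e-01 -5.000e-04] 0.0137 85.59810711633455
[ 0.6675 -0.0141] 0.0048 35.84929553158073
[ 0.6128 -0.0159] 0.0165 150.45786985433952
tab {'n': 393, 'mid': array([0.6513, 0.0327]), 'z': array([0.1739, 0.1754, 0.1766]), 'size': array([0.0171, 0.0142]), 'ang': np.float64(-102.5)}
t 9.4 pos [ 0.6431 -0.0331  0.2545] row [-117.6  -84.    34.2] [ 1.000e-01  1.000e-01 -1.109e+02]<stdin>:7: RuntimeWarning: divide by zero encountered in divide
<stdin>:7: RuntimeWarning: invalid value encountered in multiply
```

View pics/w3.png

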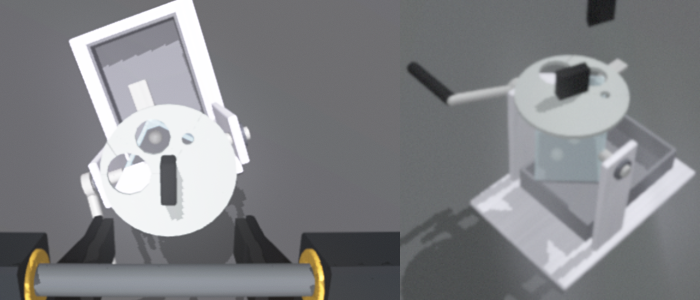

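The 28 mm hole now sits at heading 85.6°. The spout is at about 84°, so this is within 2°. Next is the handle.

```bash
python3 -c "
from h import go;go((.5195,-.0994,.25),-96);go((.5195,-.0994,.116),-96)"
```

```text
t 9.4 pos [ 0.6431 -0.0331  0.2545] row [-115.   -80.2    4.2] [ 0.1 -0.1 69.1]
t 9.4 pos [ 0.6431 -0.0331  0.2545] row [-115.2  -80.5  138.2] [ 0.1 -0.1 69.1]
```

```bash
python3 -m jog '[[[-115,-80,4,0,0,69,60],[-115,-80,4,0,0,69,60],[-115,-80,4,0,0,69,60],[-115,-80,4,0,0,69,60],[-115,-80,4,0,0,69,60],[-115,-80,4,0,0,69,60],[-115,-80,4,0,0,69,60],[-115,-80,4,0,0,69,60],[-115,-80,40,0,0,69,60],[-115,-80,70,0,0,69,60]]]'
python3 -m jog '[[[0,0,20,0,0,0,60],[0,0,40,0,0,0,60],[0,0,60,0,0,0,60],[0,0,68,0,0,0,60],[0,0,68,0,0,0,60],[0,0,68,0,0,0,40]]]'
python3 -c "
from h import *
go((.5195,-.0994,.116),-96)
from bench import ctrl
d=ctrl.get_image('scene');cv2.imwrite('pics/s4.png',cv2.resize(d['image'][150:350,150:400,::-1],(750,600)))"
```

```text
time: 10.4
position: [0.5183, -0.099, 0.1812]
tool_rot: [-3.137, 0.162, 0.002]
ft_force: [-0.0, 0.1, 0.2]
grip_width: 0.692
grip_force: 0.0
time: 11.0
position: [0.5192, -0.0992, 0.1157]
tool_rot: [3.137, -0.162, 0.0]
ft_force: [0.0, -0.6, 0.6]
grip_width: 0.655
grip_force: 0.0
t 11.0 pos [ 0.5192 -0.0992  0.1157] row [ 0.3  0.2 -0.3] [ 0.  -0.   0.1]
```

View pics/s4.png

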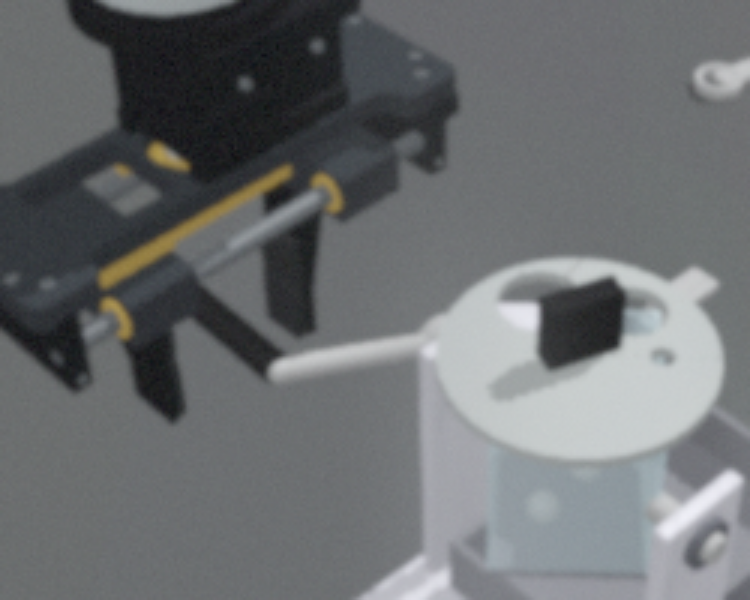

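Both fingers straddle the bar. The jar, knob and cap look right, with the 28 mm hole by the tab. Next: close, then follow the arc.

```bash
python3 -m jog '[[[0,0,0,0,0,0,5],[0,0,0,0,0,0,5],[0,0,0,0,0,0,5],[0,0,0,0,0,0,5],[0,0,0,0,0,0,5],[0,0,0,0,0,0,5],[0,0,0,0,0,0,5],[0,0,0,0,0,0,5]]]' 25
python3 -m jog '[[[0,-1,-3,0,0,0,5],[0,-4,-7,0,0,0,5],[0,-8,-14,0,0,0,5],[0,-13,-20,0,0,0,5],[0,-18,-26,0,0,0,5],[0,-24,-31,0,0,0,5],[0,-30,-36,0,0,0,5],[0,-37,-40,0,0,0,5]]]' 25
python3 -c "
from h import *
go((.5195,-.0994,.116),-96)"
```

```text
time: 11.85
position: [0.5193, -0.0974, 0.1155]
tool_rot: [-3.135, 0.16, -0.0]
ft_force: [0.7, 5.7, 2.7]
grip_width: 0.143
grip_force: 25.0
time: 12.65
position: [0.5238, -0.067, 0.1551]
tool_rot: [3.131, -0.166, 0.004]
ft_force: [4.0, -7.1, -5.0]
grip_width: 0.135
grip_force: 25.0
t 12.65 pos [ 0.5238 -0.067   0.1551] row [-1.  32.4 39.3] [ 0.4 -0.2 -0.1]
```

```bash
python3 -m jog '[[[0,-7,-4,0,0,0,5],[0,-14,-7,0,0,0,5],[0,-22,-9,0,0,0,5],[0,-29,-11,0,0,0,5],[0,-37,-12,0,0,0,5],[0,-45,-12,0,0,0,5],[0,-53,-12,0,0,0,5],[0,-60,-11,0,0,0,5],[0,-68,-9,0,0,0,5],[0,-76,-7,0,0,0,5]]]'
python3 -c "
from h import *
go((.5195,-.0994,.116),-96)"
```

```text
time: 13.65
position: [0.5348, 0.0079, 0.1652]
tool_rot: [3.132, -0.168, 0.015]
ft_force: [4.9, -7.5, 6.2]
grip_width: 0.141
grip_force: 25.0
t 13.65 pos [0.5348 0.0079 0.1652] row [ -4.3 108.1  49.7] [ 0.3 -0.6 -0.1]
```

```bash
python3 -m jog '[[[0,-7,3,0,0,0,5],[0,-14,7,0,0,0,5],[0,-21,11,0,0,0,5],[0,-27,16,0,0,0,5],[0,-33,21,0,0,0,5],[0,-38,27,0,0,0,5],[0,-43,33,0,0,0,5],[0,-47,40,0,0,0,5],[0,-50,45,0,0,0,5],[0,-50,47,0,0,0,5]]]'
python3 -m jog '[[[0,0,0,0,0,0,5],[0,0,0,0,0,0,5],[0,0,0,0,0,0,5],[0,0,0,0,0,0,5],[0,0,0,0,0,0,5]]]'
python3 - <<'E'
from h import *
go((.5195,-.0994,.116),-96)
from bench import ctrl
d=ctrl.get_image('scene');t=ctrl.get_image('top');cv2.imwrite('pics/s5.png',np.hstack([cv2.resize(d['image'][200:440,220:460,::-1],(400,400)),cv2.resize(t['image'][110:310,220:420,::-1],(400,400))]))
E
```

```text
time: 14.65
position: [0.5423, 0.061, 0.1184]
tool_rot: [3.136, -0.164, 0.021]
ft_force: [8.0, -0.6, 7.6]
grip_width: 0.138
grip_force: 24.9
time: 15.15
position: [0.5423, 0.061, 0.1183]
tool_rot: [3.136, -0.164, 0.021]
ft_force: [10.1, -1.7, 3.2]
grip_width: 0.132
grip_force: 25.0
t 15.15 pos [0.5423 0.061  0.1183] row [ -5.9 161.9   2.2] [ 0.  -0.8  0. ]
```

View pics/s5.png

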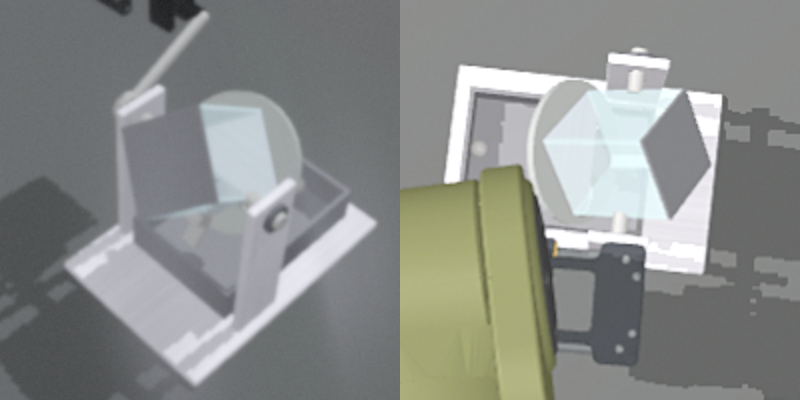

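The jar is tipped and one ball is visible in the tray (right half, about (478,148)). I'll press a little further to the stop and look again.

```bash
python3 -m jog '[[[0,0,2,0,0,0,5],[0,-1,4,0,0,0,5],[0,-1,4,0,0,0,5],[0,-1,4,0,0,0,5],[0,-1,4,0,0,0,5],[0,-1,4,0,0,0,5]]]'
python3 -m jog '[[[0,0,0,0,0,0,40],[0,0,0,0,0,0,60],[0,0,0,0,0,0,60],[0,0,0,0,0,0,60],[0,0,0,0,0,0,60],[-10,0,-30,0,0,0,60],[-20,0,-60,0,0,0,60],[-20,0,-100,0,0,0,60],[0,150,-100,0,0,0,60],[0,150,-100,0,0,0,60]]]'
python3 -m jog '[[[0,100,0,0,0,0,60],[0,100,0,0,0,0,60],[0,100,0,0,0,0,60],[0,100,0,0,0,0,60]]]'
python3 - <<'E'
from h import *
from bench import ctrl
import pickle
d=ctrl.get_image('scene');t=ctrl.get_image('top');pickle.dump((d,t),open("d6.pkl","wb"));cv2.imwrite('pics/s6.png',np.hstack([cv2.resize(d['image'][200:440,220:460,::-1],(400,400)),cv2.resize(t['image'][110:310,220:420,::-1],(400,400))]))
E
```

```text
time: 15.85
position: [0.5425, 0.0627, 0.1147]
tool_rot: [-3.137, 0.164, -0.022]
ft_force: [9.3, 0.2, 3.7]
grip_width: 0.139
grip_force: 24.9
time: 16.85
position: [0.5199, -0.0336, 0.2129]
tool_rot: [-3.137, 0.154, -0.005]
ft_force: [0.1, -0.7, 0.2]
grip_width: 0.686
grip_force: 0.0
time: 17.25
position: [0.5082, -0.1348, 0.2114]
tool_rot: [-3.137, 0.167, 0.0]
ft_force: [0.9, 0.4, -0.2]
grip_width: 0.69
grip_force: 0.0
```

View pics/s6.png

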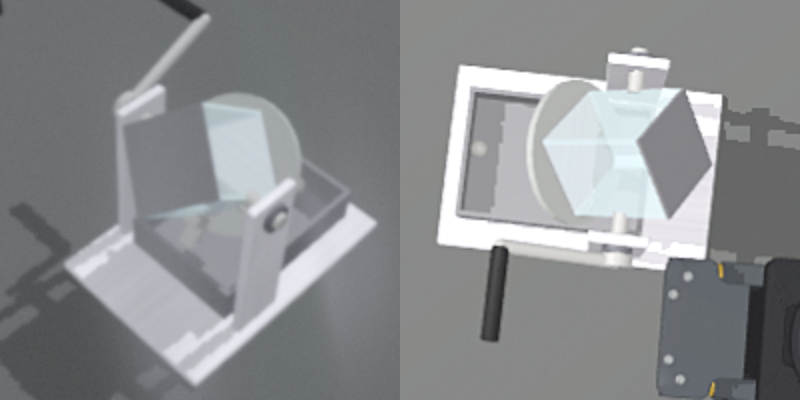

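Run:
```python
from h import *
import pickle
from bench import ctrl
d,t=pickle.load(open("d6.pkl","rb"))
P=cloud(t);z=P[...,2];print("ball top view",P[184,259],P[184,262],P[180,255])
y=np.array([np.cos(np.radians(84.3)),np.sin(np.radians(84.3))]);x=np.array([y[1],-y[0]])
o=np.array([.642,-.0325])
for n,q in(("top",t),("scene",d)):
    P=cloud(q);z=P[...,2];a=(P[...,:2]-o)@x;b=(P[...,:2]-o)@y
    m=(abs(a)<.08)&(abs(b)<.25)
    w=m&(abs(z-.040)<.004);print(n,"rim a,b",np.percentile(a[w],[1,99]).round(3),np.percentile(b[w],[1,99]).round(3))
    s=(m&(z>.017)&(z<.034)&(abs(a)<.046)&(b>-.05)&(b<.135)).astype(np.uint8)
    k,l,st,c=cv2.connectedComponentsWithStats(s)
    for i in range(1,k):
        if st[i,4]>3:print(st[i],a[l==i].mean().round(3),b[l==i].mean().round(3),z[l==i].min().round(3),z[l==i].max().round(3))
go((.56,.26,.30),-96)
s=ctrl.get_state();print(s["joint_positions"].round(2))
w=pickle.load(open("w3.pkl","rb"))[0];D=R.from_rotvec(w["rvec"]).as_matrix();print("cam w3",-D.T@w["tvec"],"axis",D[2])
```

```text
ball top view [0.66445621 0.08243604 0.02670332] [0.66481265 0.07785695 0.02318036] [0.67126876 0.08882616 0.02616324]
top rim a,b [-0.05   0.059] [-0.018  0.129]
[252 162  12  39 108] 0.013 0.12 0.017 0.034
[251 202   3  14  15] -0.029 0.125 0.019 0.031
[253 219   5   1   5] -0.046 0.119 0.017 0.025
[271 220   4   1   4] -0.046 0.09 0.021 0.031
scene rim a,b [-0.063  0.069] [-0.023  0.13 ]
[398 300  24  22 199] 0.025 0.126 0.017 0.034
[364 324   4   3  10] -0.003 0.064 0.023 0.026
[303 337  51  49 401] 0.001 -0.018 0.017 0.034
t 17.35 pos [ 0.5089 -0.132   0.2112] row [  11.3 -395.2  -88.6] [-0.   0.   0.2]
[-0.44  0.04  0.66  1.74 -0.02  1.37 -1.44]
cam w3 [0.67908724 0.03700386 0.45706209] axis [-0.11991963 -0.25657368 -0.95905643]
```

```bash
python3 -m jog '[[[0,0,-40,0,0,0,60],[0,0,-80,0,0,0,60],[0,0,-120,0,0,0,60],[0,0,-120,0,0,0,60]]]'
python3 -c "
from h import *
go((.63,.16,.33),0)"
```

```text
time: 17.75
position: [0.5117, -0.1321, 0.3368]
tool_rot: [-3.138, 0.156, -0.014]
ft_force: [-0.2, -0.2, 0.0]
grip_width: 0.692
grip_force: 0.0
t 17.75 pos [ 0.5117 -0.1321  0.3368] row [  88.7 -302.4    7.8] [  0.4  -0.4 -95.7]
```

```bash
python3 -m jog '[[[89,-302,0,0,0,-86,60],[89,-302,0,0,0,-86,60],[89,-302,0,0,0,-86,60],[89,-302,0,0,0,-86,60],[89,-302,0,0,0,-86,60],[89,-302,0,0,0,-86,60],[89,-302,0,0,0,-86,60],[89,-302,0,0,0,-86,60],[89,-302,0,0,0,-86,60],[89,-302,0,0,0,-86,60]]]'
python3 -m jog '[[[0,0,0,0,0,-9,60],[0,0,0,0,0,-9,60],[0,0,0,0,0,-9,60]]]'
python3 - <<'E'
from h import *
from bench import ctrl
import pickle
w=ctrl.get_image('wrist');d=ctrl.get_image('scene');pickle.dump((w,d),open("d7.pkl","wb"))
cv2.imwrite('pics/s7.png',np.hstack([cv2.resize(w['image'][:,:,::-1],(480,360)),cv2.resize(d['image'][250:400,290:423,::-1],(320,360),interpolation=cv2.INTER_CUBIC)]))
E
```

```text
time: 18.75
position: [0.6275, 0.1604, 0.33]
tool_rot: [-2.395, -2.031, 0.003]
ft_force: [-0.3, 0.1, 0.4]
grip_width: 0.69
grip_force: 0.0
time: 19.05
position: [0.6278, 0.1592, 0.3307]
tool_rot: [-2.241, -2.201, 0.001]
ft_force: [0.2, 0.9, 0.2]
grip_width: 0.686
grip_force: 0.0
```

View pics/s7.png

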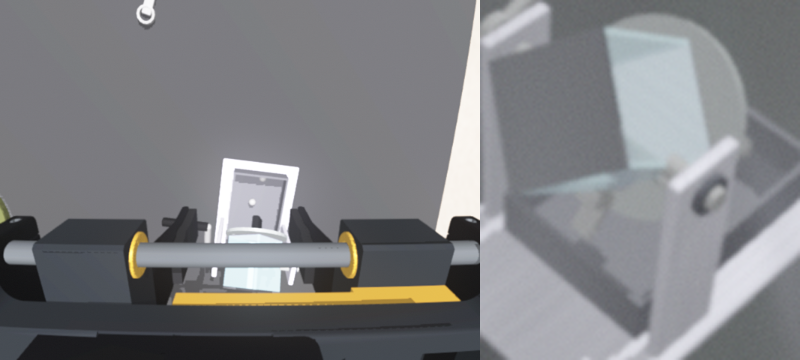

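The wrist view shows one ball at about (252,202), and the knob hangs below the cap. The second ball could be hidden. I've used all my pictures, so I'll work from numbers.

Run:
```python
from h import *
import pickle
w,d=pickle.load(open("d7.pkl","rb"))
y=np.array([np.cos(np.radians(84.3)),np.sin(np.radians(84.3))]);x=np.array([y[1],-y[0]]);o=np.array([.642,-.0325])
P=cloud(d);a=(P[...,:2]-o)@x*1e3;b=(P[...,:2]-o)@y*1e3;I=d["image"].astype(int)
np.set_printoptions(linewidth=250)
sl=(slice(310,332),slice(358,382))
print("z");print((P[...,2][sl]*1e3).round().astype(int));print("g");print(I[...,1][sl]);
print("a");print(a[sl].round().astype(int)[::3]);print("b");print(b[sl].round().astype(int)[::3])
```

```text
z
[[150 149 146 145 144 143 142 141 140 137 137 135 134 132 131 128 128 124 124 122 123 121 118 116]
 [151 150 148 146 143 141 144 142 140 137 136 132 132 131 132 128 126 126 123 121 122 120 118 117]
 [149 148 147 146 145 143 142 140 139 137 135 134 132 131 130 129 126 124 125 122 120 119 118 114]
 [149 148 148 145 143 143 141 140 137 136 134 135 132 132 129 129 126 124 124 121 119 120 119 115]
 [149 148 145 146 143 142 140 139 138 138 136 133 137 134 129 127 127 124 125 122 121 118 117 115]
 [149 146 145 145 144 142 140 138 137 137 136 137 136 137 136 127 124 124 122 122 119 117 117 115]
 [149 146 146 143 143 141 141 137 136 135 135 136 135 136 136 135 123 122 122 120 120 119 114 149]
 [147 147 146 144 142 142 140 137 137 136 137 136 137 137 136 136 137 134 123 120 120 116 148 150]
 [147 146 145 144 141 140 141 138 136 136 136 136 135 136 136 136 137 137 137 120 147 149 148 148]
 [148 147 144 141 143 141 140 137 138 134 134 136 135 135 136 136 136 137 136 149 149 148 150 150]
 [144 142 140 138 136 135 132 131 132 134 135 134 135 136 135 136 136 137 146 148 147 149 148 148]
 [132 130
[... 4343 characters left out ...]
 -5   -4   -2   -1   -1    0    0    1    3   12   14   14   17   18   20   24   -1]
 [ -22  -20  -17  -14  -15  -13  -11   -8   -8   -5   -4   -4   -3   -2   -2   -1   -1   -1    1   -7   -7   -5   -6   -5]
 [  -7   -4   -4   -1    0    3    4   -7   -6   -7   -7   -6   -5   -6   -5  -13  -12  -12  -12  -11   -9   -9   -8   -8]
 [  13   13   16   21   20   22   63   65   64   64   23  -19  -19  -19  -17  -16  -17  -16  -16 -346  -12  -11  -10   -9]
 [  17   16   17   18   18   17   18   20   19   20  -23  -23  -22  -21  -21  -19  -20  -18  -17  -15  -13  -11   -9   -8]
 [  16   14   15   16   16   17   17   17   18  -23  -23  -24  -24  -23  -23  -22  -19  -17  -15  -14  -12  -11  -11  -11]]
```

Run:
```python
from h import *
import pickle
from bench import ctrl
w,d=pickle.load(open("d7.pkl","rb"))
y=np.array([np.cos(np.radians(84.3)),np.sin(np.radians(84.3))]);x=np.array([y[1],-y[0]]);o=np.array([.642,-.0325])
P=cloud(w);a=(P[...,:2]-o)@x;b=(P[...,:2]-o)@y;z=P[...,2]
D=R.from_rotvec(w["rvec"]).as_matrix();C=-D.T@w["tvec"];print("cam",C,"axis",D[2])
f=(abs(z-.012)<.004)&(abs(a)<.046);print("floor b range",b[f].min(),b[f].max(),np.median(z[f]))
s=((z>.017)&(z<.034)&(abs(a)<.045)&(b>0)&(b<.126)).astype(np.uint8)
k,l,st,c=cv2.connectedComponentsWithStats(s)
for i in range(1,k):
    if st[i,4]>2:print(st[i],a[l==i].mean().round(3),b[l==i].mean().round(3),z[l==i].min().round(3),z[l==i].max().round(3))
s=ctrl.get_state();print(s["joint_positions"].round(2),R.from_rotvec(s["tool_rot"]).as_matrix().round(2).tolist())
```

```text
cam [0.62911338 0.23834943 0.52754229] axis [-0.00568367 -0.28763286 -0.95772388]
floor b range -0.01199963558941289 0.14640529655558102 0.012358466334825837
[345 236  10   6  44] 0.009 0.118 0.019 0.028
[331 265  10   9  68] -0.006 0.069 0.018 0.027
[-0.55  0.3   0.35  1.22 -0.1   1.64 -0.24] [[0.02, 1.0, -0.0], [1.0, -0.02, 0.0], [0.0, -0.0, -1.0]]
```

The wrist depth image independently shows two ball-sized caps in the tray, at (9,118) and (-6,69) mm, both about 27 mm high. The second matches the glimpse in the scene depth, so both balls are in the tray. The robot is clear, so I'm handing in.

```bash
python3 -c "
from bench import ctrl
print(ctrl.close_job())"
```

```text
the job is handed in; nothing more can be done
None
```

I handed the job in with the cap set within about 2° of the 28 mm hole before tipping, the jar tipped to its stop, and depth images showing both balls at rest in the tray; I did not re-measure the cap after tipping, no verdict came back, and the real finger ends turned out to sit 33 mm short of the reported TCP, so my first grip on the knob missed before I corrected for it.

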